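# Tip the tomatillos from the little pan into the salsa bowl and park the pan on the trivet

## Task

Pick up the little steel pan by its handle, tip all three tomatillos out of it into the empty glass salsa bowl, and then stand the empty pan upright in the middle of the round cork trivet, setting it down before letting go rather than dropping it. Leave the bowl standing where it is and do not disturb the other things on the counter.

Things in the scene. Friction and masses are not known exactly. Their poses are not given: they have to be found in the camera images.
- pan: Small steel pan, loose, 0.3 to 0.5 kg: round, cone-sided, outside 80 mm across the base, 120 mm at the rim, 52 mm high, wall 3 mm. Origin: centre of underside; z up out of the mouth; handle along its -x, towards the robot within 0.35 rad at first. It holds the tomatillos; they roll out once it is tipped past about 70 degrees. Pan, bowl and trivet stand left, centre and right in any order.
- pan_grip (a point): Middle of the pan handle, at (-115, 0, 42) mm in the pan frame, axes as the pan. The handle is a level black plastic bar with flat sides, 14 mm wide (pan y), 22 mm tall (pan z 31 to 53 mm), from 56 to 180 mm behind the pan centre; nothing is under it.
- bowl: Clear glass salsa bowl, empty, free, 0.6 kg, round: 176 mm across the rim, 79 mm across the foot, 75 mm high, wall 5 mm. Origin: centre of its underside, on the counter; z up.
- trivet: Flat round cork trivet, fixed, 170 mm across, 10 mm thick. Origin: centre of its underside; its top is 10 mm above the origin.
- tomatillo1: One of three alike whole green tomatillos, a firm slightly lumpy ball 37 mm across and 31 mm tall, 30 g. Origin: its centre.
- tomatillo2: One of three alike whole green tomatillos, a firm slightly lumpy ball 37 mm across and 31 mm tall, 30 g. Origin: its centre.
- tomatillo3: One of three alike whole green tomatillos, a firm slightly lumpy ball 37 mm across and 31 mm tall, 30 g. Origin: its centre.
- spatula: Red hard-silicone spatula, bystander, 260 mm long, lying flat on the counter between the centre and right places. Origin: under its middle.
- tongs: Stainless steel tongs, bystander, 235 mm long, 18 mm high, lying on the counter between the centre and left places. Origin: under the middle.
- warmer: Closed blue plastic tortilla warmer, bystander, round, 194 mm across, 78 mm high, at the far right. Origin: centre of its underside.
- salt_jar: Glass salt jar with a steel cap, bystander, 60 mm across, 85 mm high, at the far left of centre. Origin: centre of its underside.
- sauce_bottle: Amber sauce bottle, bystander, 56 mm across, 170 mm high, at the far left. Origin: centre of its underside.

How it is judged:
By the outcome, as a careful person would: the job done as asked, in the order asked, and still so for the second after the job is handed in, with the robot touching nothing.
It also fails if it takes over 58 s, if anything falls off the work surface, if the arm or the gripper's body presses on something with over 40 N, if the wrist force passes 120 N, or if a joint passes its speed limit or range.

## Robot

A 6-joint arm with a two-finger parallel gripper is mounted at the origin on the work surface. World frame = base frame: x ahead of the robot, y to its left, z up, the work surface at z = 0. Lengths are in m, angles in rad, forces in N, time in s.
With the tool pointing down it reaches from about 0.275 to 0.725 m from the base axis. Payload 5.6 kg.
Tool frame: the origin (TCP) lies between the finger pads; the fingertips stand 11 mm ahead of it and the grasp point (between the pads) lies 8 mm behind it; z points along the fingers, y is the line along which they close (so a half turn about z gives the same grasp; the last joint's range is limited). The gripper opens to 85 mm and grips with 20 to 120 N. Pads are 22 mm wide; open, the fingers measure 114 mm over their backs; the gripper's body (76 mm by 85 mm) begins 54 mm behind the grasp point. The pads swing forward as they close: fully open they stand 13 mm farther back than shut.
Start: joints at [1.399, 0.255, 0.108, 0, -1.424, -0.285], TCP at [0.243, 0.494, 0.242] pointing down, gripper open.
Joint ranges: [-2.95, 2.95], [-1.21, 1.97], [-1.09, 1.5], [-2.87, 1.71], [-2.94, -0.07], [-3.05, 3.05]. Speed limits (rad/s): [2.57, 2.57, 3.14, 3.14, 3.14, 3.14].

## Interface

Orientations are given as a unit quaternion [x, y, z, w].
In Python, from workcell import * gives the robot as it stands. The module is installed in compiled form; this text tells all that it offers.
- The arm moves only by the tool servo_tool, never from a script. Its argument "commands" is a list of rows, each a list of 6 numbers: the shift along the world's x, y, z in mm, then the turn, a rotation vector about the world's x, y, z in degrees. In form: [[dx, dy, dz, ax, ay, az], ...]. A call has 1 to 20 rows; each row shifts and turns the commanded pose from where the row before left it; what a row does not reach is not made up. A row lasts 1/8 s, in which the tool goes at most 62.5 mm and 10.7 degrees, less where a joint would pass 70% of its speed; a pose out of reach is approached as far as the arm can. A call is refused whole if a number of a shift passes 62.5 or a number of a turn 10.7, either way. A call with a gripper value outside its range is refused whole. "jaw" is the opening, from 0 (shut) to 1 (fully open), set as the call begins (left out, the last holds). The fingers move at their own pace and stop on an object; "squeeze" is the grip in N (left out, the last holds). Time passes only in rows, so rows that do not move let the fingers close. It gives the time, the measured TCP pose, the force, the opening and the grip force at its end, in the units of the state.
- sense(): the state, without advancing time (a new reading comes with each control period).
- read_camera(name): name is "side" or "top"; returns a dict with "img" (384x512x3 uint8, blue, green, red), "fx", "fy", "cx", "cy" (pixels), "k1" (the pictures are not rectified: a ray, as slopes to the right and down, at radius r is drawn at 1 + k1 r^2 times it, then the intrinsics apply), "origin" and "orientation" of the camera in the world. Camera axes: x right, y up, looking along -z (the intrinsics and any distortion apply to the point x, -y, -z); pixel columns grow to the right and rows downward; lengths in m; the calibration is good to about 2 mm. A picture is of the moment at which its call begins. There is no depth.
- job_done(): hands the job in; it is judged then, once.
The state is a dict: "t": time; "joint_positions": joint angles; "dq": joint speeds; "joint_efforts": joint torques, N m; "position": TCP position; "tcp_rot": TCP orientation; "force": force on the tool from outside, world axes, zero at the start; "torque": the same for the moment, N m; "opening": finger opening in m; "grip_force": force on a finger pad.
Only numpy, scipy, OpenCV 4.12 (cv2) and the standard library are available. Lean on these libraries where they do the work, as an engineer would, in place of code of your own. Each camera call takes 0.05 s, during which the arm holds its last target. There are 200 camera calls.

## Working session

There is one attempt and no reset: what is moved stays moved. The work goes in short steps, Python scripts to look and compute and a tool call to move; the robot and the scene stay as the last step left them, time stands still between calls to the robot, and variables do not carry over. Pictures are saved under pics/ and viewed, at most 10 in all, crops included, and the job is handed in when it is done.

Besides the shell and the picture viewer there is one more tool, called after "Emit:" in YAML: its name, and indented under it one key for each argument. servo_tool: Moves the arm, as the interface text tells. Its arguments: {"type":"object","properties":{"commands":{"type":"array"},"jaw":{"type":"number"},"squeeze":{"type":"number"}},"required":["commands"]}

```bash
mkdir -p pics
cat > h.py <<'E'
from workcell import *
import numpy as np, cv2
from scipy.spatial.transform import Rotation as R
def look(n,f):
    c=read_camera(n); cv2.imwrite('pics/'+f,c['img']); return c
def ray(c,u,v):
    K=np.array([[c['fx'],0,c['cx']],[0,c['fy'],c['cy']],[0,0,1]])
    # r drawn = r(1+k1 r^2)
    p=cv2.undistortPoints(np.array([[[u,v]]],float),K,np.array([c['k1'],0,0,0.]))[0,0]
    d=R.from_quat(c['orientation']).apply([p[0],-p[1],-1])
    return np.array(c['origin']),d
def onz(c,u,v,z):
    o,d=ray(c,u,v); return o+d*(z-o[2])/d[2]
def proj(c,P):
    q=R.from_quat(c['orientation']).inv().apply(np.array(P)-c['origin']); x,y=q[0]/-q[2],-q[1]/-q[2]
    s=1+c['k1']*(x*x+y*y); return c['cx']+c['fx']*x*s, c['cy']+c['fy']*y*s
E
python3 - <<'E'
from h import *
for n in('top','side'):
    c=look(n,n+'0.png'); print(n,c['origin'],c['orientation'],c['fx'],c['k1'])
s=sense(); print(s['t'],s['position'],s['tcp_rot'],s['opening'],s['force'])
E
```

```text
top [ 0.45333184 -0.01466114  1.10477243] [ 0.02771816 -0.02993399 -0.70629261  0.70674353] 428.6406597083196 0.03512259482254837
side [ 0.15553061 -0.83682354  0.98187309] [ 0.3671413  -0.07770463 -0.18420473  0.90842604] 487.230653109554 0.06183061328271397
0.1 [0.24237636 0.49324697 0.24148021] [ 9.74018973e-01 -2.26464761e-01 -1.34971704e-04  8.56365716e-04] 0.08506099133257718 [ 0.10948788 -0.34863381  0.58403458]
```

View pics/top0.png

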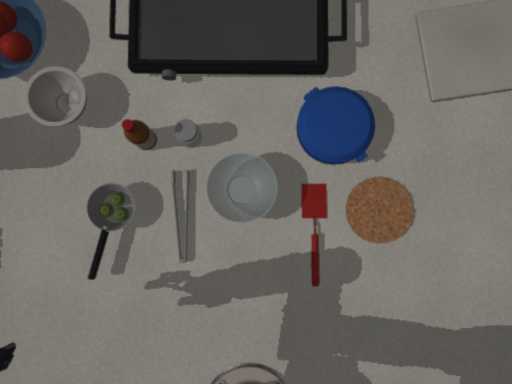

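View pics/side0.png

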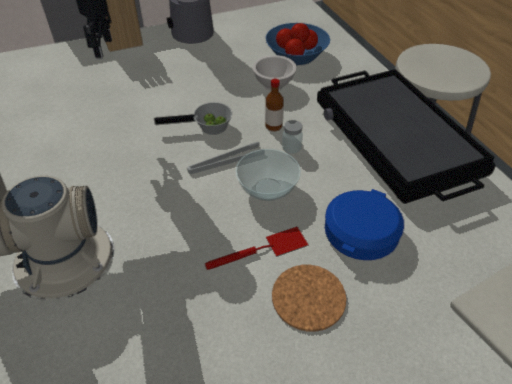

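The top view shows the pan at (110,207) with its handle running to (93,277), the bowl at (242,188) and the trivet at (380,210). The tongs are at (182,215) and the spatula at (315,235). The side view agrees: pan left, bowl centre, trivet right.

Run:
```python
from h import *
c=read_camera('top'); im=c['img']; hsv=cv2.cvtColor(im,cv2.COLOR_BGR2HSV)
def big(m,box):
    x0,y0,x1,y1=box; k=np.zeros_like(m); k[y0:y1,x0:x1]=m[y0:y1,x0:x1]
    n,l,s,ce=cv2.connectedComponentsWithStats(k); i=1+np.argmax(s[1:,4]); return l==i,ce[i],s[i]
m,ce,s=big(cv2.inRange(hsv,(5,60,40),(20,255,255)),(335,165,425,255)); print('trivet',s,onz(c,*(s[:2]+s[2:4]/2),.01), onz(c,s[0],ce[1],.01)-onz(c,s[0]+s[2],ce[1],.01))
m,ce,s=big(cv2.inRange(hsv,(0,0,0),(179,255,45)),(80,225,115,290))
ys,xs=np.nonzero(m); P=np.array([onz(c,x,y,.053)[:2] for x,y in zip(xs,ys)])
mu=P.mean(0); w,v=np.linalg.eigh(np.cov(P.T)); d=v[:,1]*np.sign(v[0,1]); t=(P-mu)@d
print('handle',s,mu,d,np.degrees(np.arctan2(d[1],d[0])),t.min(),t.max(), 'back end',mu+d*t.min(),'centre by end',mu+d*(t.min()+.18),'grip',mu+d*(t.min()+.065))
# bowl & pan rims from edges in cropped upscaled pics
g=[]
for (x0,y0,x1,y1) in((75,175,145,285),(195,145,290,230)):
    g.append(cv2.resize(im[y0:y1,x0:x1],None,fx=5,fy=5,interpolation=cv2.INTER_CUBIC))
H=max(a.shape[0] for a in g); g=[cv2.copyMakeBorder(a,0,H-a.shape[0],0,0,0) for a in g]
o=cv2.convertScaleAbs(np.hstack(g),alpha=1.6);print(o.shape); o=cv2.resize(o,None,fx=.96,fy=.96);cv2.imwrite('pics/z.png',o)
for n,u,v,z in(('pan',110,207,.052),('bowl',242,188,.075)): print(n,onz(c,u,v,z))
```

```text
trivet [ 346  177   67   67 3512] [ 0.49312183 -0.33233578  0.01      ] [-0.00025515  0.16988094  0.        ]
handle [ 89 230  19  49 319] [0.3857086  0.36424424] [ 0.96867239 -0.2483421 ] -14.379427700210472 -0.059603004394370176 0.06002620186159919 back end [0.32797282 0.37904617] centre by end [0.50233385 0.3343446 ] grip [0.39093652 0.36290394]
(550, 825, 3)
pan [0.49978944 0.33929292 0.052     ]
bowl [0.54465371 0.01629684 0.075     ]
```

View pics/z.png

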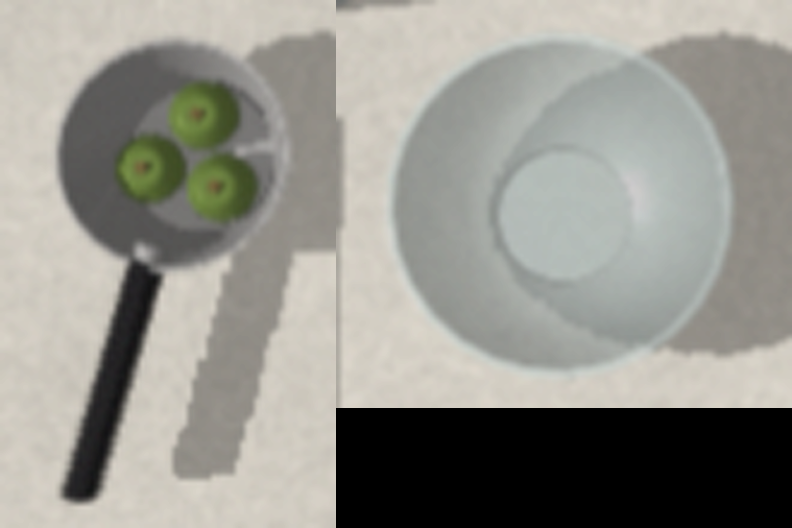

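Emit:
servo_tool:
  commands:
    - [27,-22.4,-20,0,0,2]
    - [27,-22.4,-20,0,0,2]
    - [27,-22.4,-20,0,0,2]
    - [27,-22.4,-20,0,0,2]
    - [27,-22.4,-20,0,0,2]
    - [27.6,-22.2,-20,0,0,1.8]
    - [0,0,0,0,0,0]
    - [0,0,0,0,0,0]
  jaw: 1
  squeeze: 115

```text
t: 1.15
position: [0.4052, 0.3595, 0.1224]
tcp_rot: [0.992, -0.125, 0.0, -0.0]
force: [0.1, 0.9, 1.2]
opening: 0.085
grip_force: 0.0
```

Run:
```python
from h import *
s=sense(); print(s['t'],s['position'],R.from_quat(s['tcp_rot']).as_matrix().round(3),s['joint_positions'])
c=look('top','a.png'); d=look('side','b.png')
a=cv2.resize(c['img'][170:300,60:190],(390,390)); b=cv2.resize(d['img'][50:180,120:250],(390,390)); cv2.imwrite('pics/ab.png',np.hstack([a,b]))
```

```text
1.15 [0.40521737 0.35953804 0.12240883] [[ 0.969 -0.249  0.   ]
 [-0.249 -0.969  0.   ]
 [ 0.    -0.    -1.   ]] [ 1.01479679e+00  3.05936755e-01 -1.35455091e-01  6.08803892e-05
 -1.12930661e+00  3.04520836e-01]
```

View pics/ab.png

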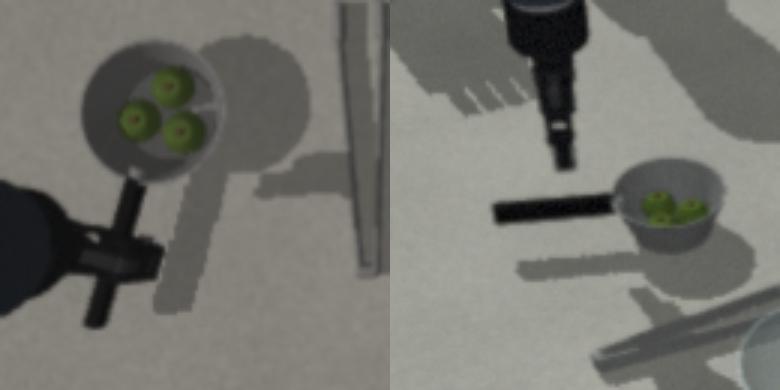

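The gripper is over the handle, which shows at about (120,255) in the left crop, with the fingers closing across it. Next I descend and close.

Emit:
servo_tool:
  commands:
    - [0,0,-20,0,0,0]
    - [0,0,-20,0,0,0]
    - [0,0,-20,0,0,0]
    - [0,0,-18,0,0,0]
    - [0,0,-10,0,0,0]
    - [0,0,0,0,0,0]
    - [0,0,0,0,0,0]

```text
t: 2.12
position: [0.4054, 0.3601, 0.0351]
tcp_rot: [0.992, -0.125, 0.0, -0.001]
force: [-0.7, -0.3, 1.4]
opening: 0.0851
grip_force: 0.0
```

Emit:
servo_tool:
  commands:
    - [0,0,0,0,0,0]
    - [0,0,0,0,0,0]
    - [0,0,0,0,0,0]
    - [0,0,0,0,0,0]
    - [0,0,0,0,0,0]
    - [0,0,0,0,0,0]
    - [0,0,0,0,0,0]
    - [0,0,0,0,0,0]
  jaw: 0

```text
t: 3.12
position: [0.4054, 0.3599, 0.0346]
tcp_rot: [0.992, -0.125, 0.0, -0.0]
force: [-0.3, 0.8, 3.6]
opening: 0.0121
grip_force: 112.1
```

Emit:
servo_tool:
  commands:
    - [0,0,5,0,0,0]
    - [0,0,8,0,0,0]
    - [0,0,15,0,0,0]
    - [0,0,20,0,0,0]
    - [0,0,25,0,0,0]
    - [0,0,25,0,0,0]
    - [0,0,25,0,0,0]
    - [0,0,17,0,0,0]
    - [0,0,0,0,0,0]
    - [0,0,0,0,0,0]

```text
t: 4.38
position: [0.4045, 0.3589, 0.1735]
tcp_rot: [0.992, -0.125, -0.001, 0.001]
force: [0.4, 1.3, -3.5]
opening: 0.0123
grip_force: 113.0
```

Run:
```python
from h import *
s=sense(); print(s['t'],s['position'],R.from_quat(s['tcp_rot']).as_matrix().round(3),s['joint_positions'],s['torque'])
c=look('top','a2.png'); d=look('side','b2.png')
a=cv2.resize(c['img'][150:290,40:180],(390,390)); b=cv2.resize(d['img'][30:170,120:260],(390,390)); cv2.imwrite('pics/ab2.png',np.hstack([a,b]))
```

```text
4.375 [0.40452737 0.35888213 0.1734671 ] [[ 0.969 -0.249 -0.002]
 [-0.249 -0.969 -0.001]
 [-0.001  0.001 -1.   ]] [ 1.01466098e+00  2.68897235e-01 -4.95674461e-02 -8.71919214e-04
 -1.25400001e+00  3.05221592e-01] [ 0.25311452  0.78781345 -0.02667508]
```

View pics/ab2.png

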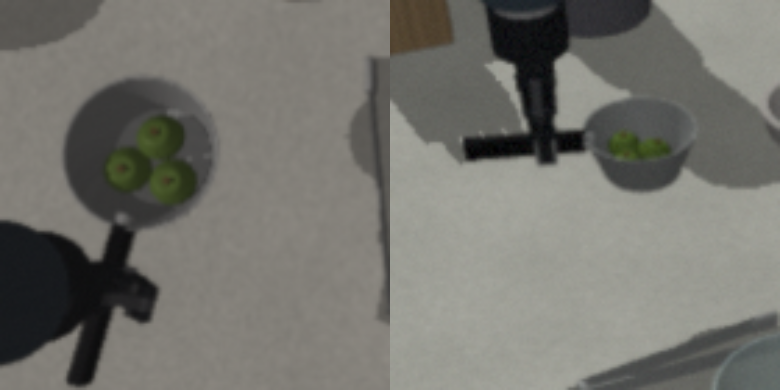

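Pan is held level, all three tomatillos inside. Moving over to the bowl.

Emit:
servo_tool:
  commands:
    - [1,-8,0,0,0,0.4]
    - [2,-15,0,0,0,0.8]
    - [3,-22,0,0,0,1.2]
    - [3.5,-25,0,0,0,1.2]
    - [3.5,-25,0,0,0,1.2]
    - [3.5,-25,0,0,0,1.2]
    - [3.5,-25,0,0,0,1.2]
    - [3.5,-25,0,0,0,1.2]
    - [3.5,-25,0,0,0,1.2]
    - [3.5,-25,0,0,0,1.2]
    - [3.5,-25,0,0,0,1.2]
    - [3,-22,0,0,0,1.2]
    - [2.5,-18,0,0,0,1.2]
    - [2,-15,0,0,0,0.6]
    - [1,-8,0,0,0,0.4]
    - [0,0,0,0,0,0]
    - [0,0,0,0,0,0]

```text
t: 6.6
position: [0.4476, 0.0516, 0.1743]
tcp_rot: [1.0, 0.009, -0.0, -0.0]
force: [-0.2, 0.3, -6.2]
opening: 0.0121
grip_force: 113.1
```

Emit:
servo_tool:
  commands:
    - [0,0,0,4,0,0]
    - [0,0,0,4,0,0]
    - [0,0,0,4,0,0]
    - [0,0,0,0,0,0]

```text
t: 7.1
position: [0.4478, 0.0508, 0.1743]
tcp_rot: [0.995, 0.008, 0.001, -0.104]
force: [1.6, 1.0, -4.5]
opening: 0.0122
grip_force: 113.8
```

Run:
```python
from h import *
s=sense(); print(s['t'],s['position'],R.from_quat(s['tcp_rot']).as_matrix().round(3),s['joint_positions'],s['torque'],s['force'])
```

```text
7.1 [0.4478353  0.05080877 0.1743331 ] [[ 1.     0.016  0.   ]
 [ 0.016 -0.978  0.207]
 [ 0.004 -0.207 -0.978]] [ 0.29414122  0.09339913 -0.20445683 -0.21309412 -1.21876184  1.3614083 ] [-0.92054745  0.51292701  0.04656207] [ 1.55799819  1.03042002 -4.47129202]
```

Emit:
servo_tool:
  commands:
    - [0,4,-2,3,0,0]
    - [0,4,-3,5,0,0]
    - [0,4,-3,5,0,0]
    - [0,3,-2,5,0,0]
    - [0,0,0,5,0,0]
    - [0,0,0,5,0,0]
    - [0,0,0,5,0,0]
    - [0,0,0,5,0,0]
    - [0,0,0,5,0,0]
    - [0,0,0,5,0,0]
    - [0,0,0,0,0,0]
    - [0,0,0,0,0,0]

```text
t: 8.6
position: [0.4479, 0.0662, 0.1641]
tcp_rot: [0.867, 0.008, 0.004, -0.498]
force: [1.6, 0.2, -6.1]
opening: 0.0124
grip_force: 114.0
```

Run:
```python
from h import *
s=sense(); print(s['t'],s['position'],R.from_quat(s['tcp_rot']).as_matrix().round(3),s['joint_positions'],s['torque'],s['force'])
c=look('top','a3.png'); d=look('side','b3.png')
a=cv2.resize(c['img'][110:270,170:330],(390,390)); b=cv2.resize(d['img'][90:250,180:340],(390,390)); cv2.imwrite('pics/ab3.png',np.hstack([a,b]))
```

```text
8.6 [0.44789735 0.06624695 0.16408363] [[ 1.     0.018 -0.001]
 [ 0.01  -0.503  0.864]
 [ 0.016 -0.864 -0.503]] [-0.31241688  0.38407715 -0.07087634 -0.96515052 -1.5888364   2.1346541 ] [-4.32075544e+00  4.71632582e-01  1.18282829e-03] [ 1.60751782  0.18491914 -6.12892438]
```

View pics/ab3.png

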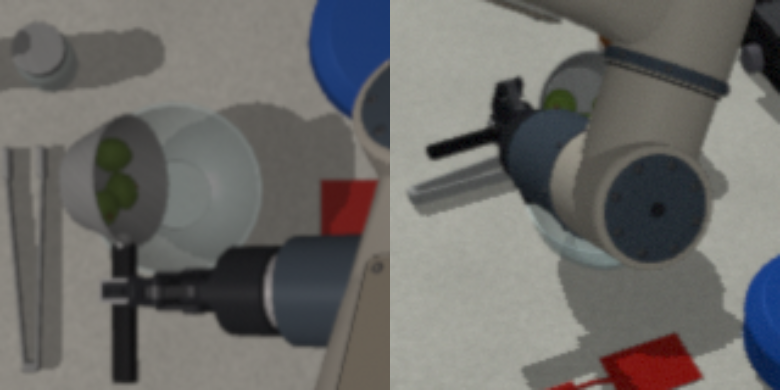

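All three tomatillos are still in the pan at 60° of tilt, with the lip over the left half of the bowl. I continue slowly.

Emit:
servo_tool:
  commands:
    - [0,0,1,2.5,0,0]
    - [0,0,1,2.5,0,0]
    - [0,0,1,2.5,0,0]
    - [0,0,1,2.5,0,0]
    - [0,0,1,2.5,0,0]
    - [0,0,1,2.5,0,0]
    - [0,0,1,2.5,0,0]
    - [0,0,1,2.5,0,0]
    - [0,0,1,2.5,0,0]
    - [0,0,1,2.5,0,0]
    - [0,0,0,2.5,0,0]
    - [0,0,0,0,0,0]
    - [0,0,0,0,0,0]
    - [0,0,0,0,0,0]
    - [0,0,0,0,0,0]
    - [0,0,0,0,0,0]

```text
t: 10.7
position: [0.4477, 0.0665, 0.1745]
tcp_rot: [0.722, 0.007, 0.006, -0.691]
force: [0.5, -0.4, -4.3]
opening: 0.0123
grip_force: 114.6
```

Run:
```python
from h import *
s=sense(); print(s['t'],s['position'],R.from_quat(s['tcp_rot']).as_matrix().round(3),s['joint_positions'],s['torque'],s['force'])
c=look('top','a4.png'); d=look('side','b4.png')
a=cv2.resize(c['img'][110:270,170:330],(390,390)); b=cv2.resize(d['img'][90:250,180:340],(390,390)); cv2.imwrite('pics/ab4.png',np.hstack([a,b]))
```

```text
10.7 [0.44767269 0.06645891 0.17446377] [[ 1.     0.018 -0.   ]
 [ 0.001 -0.044  0.999]
 [ 0.018 -0.999 -0.044]] [-0.46590464  0.65610624 -0.05212913 -1.22122877 -1.88843289  2.36443941] [-4.62105092e+00  4.26929672e-01  4.50017425e-03] [ 0.48338453 -0.35448561 -4.27888669]
```

View pics/ab4.png

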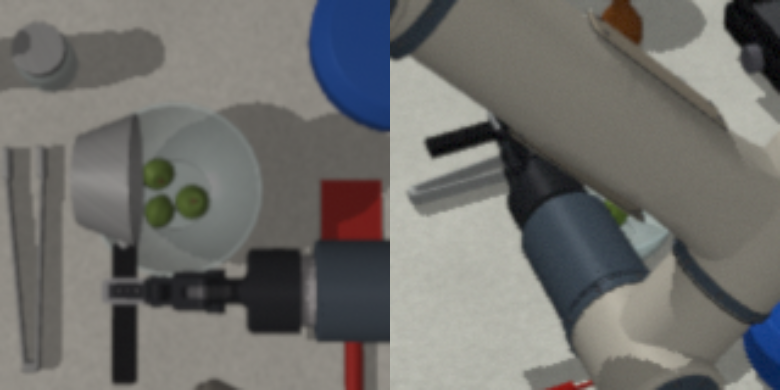

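All three tomatillos lie in the bowl at about (170,190) in the left crop, the pan is empty and the bowl has not moved. I unroll the pan.

Emit:
servo_tool:
  commands:
    - [0,0,2,-3,0,0]
    - [0,0,3,-5,0,0]
    - [0,0,3,-6,0,0]
    - [0,0,3,-6,0,0]
    - [0,0,3,-6,0,0]
    - [0,0,3,-6,0,0]
    - [0,0,3,-6,0,0]
    - [0,0,3,-6,0,0]
    - [0,0,2,-6,0,0]
    - [0,0,0,-6,0,0]
    - [0,0,0,-6,0,0]
    - [0,0,0,-6,0,0]
    - [0,0,0,-6,0,0]
    - [0,0,0,-6,0,0]
    - [0,0,0,-4,0,0]
    - [0,0,0,-3.5,0,0]
    - [0,0,0,0,0,0]
    - [0,0,0,0,0,0]

```text
t: 13.05
position: [0.4469, 0.0665, 0.1995]
tcp_rot: [1.0, 0.009, -0.0, -0.001]
force: [0.9, -0.4, -4.5]
opening: 0.0126
grip_force: 114.0
```

Emit:
servo_tool:
  commands:
    - [-1,-8,0,0,0,0]
    - [-2,-16,0,0,0,0]
    - [-4,-25,0,0,0,0]
    - [-4,-28,0,0,0,0]
    - [-4,-28,0,0,0,0]
    - [-4,-28,0,0,0,0]
    - [-4,-28,0,0,0,0]
    - [-4,-28,0,0,0,0]
    - [-4,-28,0,0,0,0]
    - [-4,-28,0,0,0,0]
    - [-4,-28,0,0,0,0]
    - [-4,-28,0,0,0,0]
    - [-4,-28,0,0,0,0]
    - [-4,-28,0,0,0,0]
    - [-2,-25,-20,0,0,0]
    - [-2,-16,-25,0,0,0]
    - [-1,-8,-25,0,0,0]
    - [0,0,0,0,0,0]
    - [0,0,0,0,0,0]
    - [0,0,0,0,0,0]

```text
t: 15.55
position: [0.3923, -0.3399, 0.1308]
tcp_rot: [1.0, 0.009, 0.001, 0.001]
force: [0.5, 0.4, -5.2]
opening: 0.0122
grip_force: 113.9
```

Run:
```python
from h import *
s=sense(); M=R.from_quat(s['tcp_rot']).as_matrix(); print(s['t'],s['position'],M.round(3),s['joint_positions'],s['force'])
c=look('top','a5.png'); d=look('side','b5.png')
print('early centre',onz(c,90.6,204.6,.191),'pred .5014 .334')
print('pred centre',s['position']+.1*M[:,0]-.042*np.array([0,0,1]))
a=cv2.resize(c['img'][150:270,310:430],(390,390)); b=cv2.resize(d['img'][200:340,220:360],(390,390)); cv2.imwrite('pics/ab5.png',cv2.convertScaleAbs(np.hstack([a,b]),alpha=1.4))
```

```text
15.55 [ 0.39232468 -0.33988328  0.13076124] [[ 1.     0.018  0.002]
 [ 0.018 -1.    -0.001]
 [ 0.002  0.001 -1.   ]] [-4.11642915e-01  2.55690681e-01 -1.82781989e-01  3.64859194e-04
 -1.12963659e+00  2.00066381e+00] [ 0.48192805  0.36548817 -5.19131797]
early centre [0.49875581 0.33343724 0.191     ] pred .5014 .334
pred centre [ 0.49230752 -0.33804523  0.08899173]
```

View pics/ab5.png

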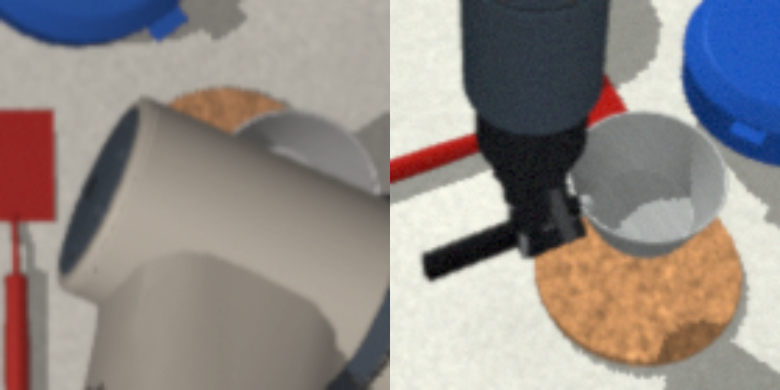

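The empty pan hangs level over the trivet. I work out the correction from the side view rim, centre at about (313,263) in the full image.

Run:
```python
from h import *
d=read_camera('side'); hsv=cv2.cvtColor(d['img'],cv2.COLOR_BGR2HSV)
print(onz(d,313.1,263.5,.148))
for cx,cy in((.490,-.338),):
  P=np.array([proj(d,[cx+.06*np.cos(t),cy+.06*np.sin(t),.148]) for t in np.linspace(0,6.28,60)]); q=(P-[220,200])*2.786+[390,0]; print(q.min(0),q.max(0),'seen x571-728 y111-243')
```

```text
[ 0.49034665 -0.34167096  0.148     ]
[565.86533682 109.01356608] [728.21612876 243.19313717] seen x571-728 y111-243
```

Emit:
servo_tool:
  commands:
    - [1,2,-15,0,0,0]
    - [1,2,-20,0,0,0]
    - [1,2,-20,0,0,0]
    - [0,0,-15,0,0,0]
    - [0,0,-6,0,0,0]
    - [0,0,0,0,0,0]
    - [0,0,0,0,0,0]

```text
t: 16.58
position: [0.3952, -0.334, 0.054]
tcp_rot: [1.0, 0.009, 0.001, 0.0]
force: [-0.6, -0.0, -4.2]
opening: 0.0121
grip_force: 113.9
```

Run:
```python
from h import *
s=sense(); print(s['t'],s['position'],s['force'])
d=look('side','b6.png'); cv2.imwrite('pics/b6c.png',cv2.convertScaleAbs(cv2.resize(d['img'][220:350,220:370],None,fx=4,fy=4),alpha=1.4))
for z,r,o in((.066,.06,(.493,-.332)),(.014,.04,(.493,-.332))):
  P=np.array([proj(d,[o[0]+r*np.cos(t),o[1]+r*np.sin(t),z]) for t in np.linspace(0,6.28,60)]); q=(P-[220,220])*4; print(q.min(0),q.max(0))
```

```text
16.575 [ 0.39518446 -0.33396027  0.05398648] [-0.59123993 -0.03653201 -4.20673925]
[247.01872081 156.07377914] [466.33763502 343.76669104]
[278.75777797 237.08043466] [420.02486687 360.67913088]
```

View pics/b6c.png

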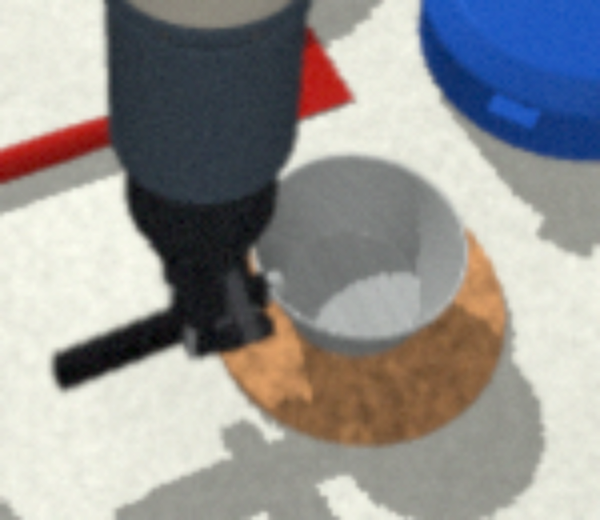

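The pan sits over the trivet's middle, as predicted. I set it down until contact.

Emit:
servo_tool:
  commands:
    - [0,0,-4,0,0,0]
    - [0,0,-3,0,0,0]
    - [0,0,-1.5,0,0,0]
    - [0,0,-0.7,0,0,0]
    - [0,0,0,0,0,0]
    - [0,0,0,0,0,0]

```text
t: 17.38
position: [0.3944, -0.3337, 0.0447]
tcp_rot: [1.0, 0.009, -0.0, 0.0]
force: [-4.7, 1.9, 4.5]
opening: 0.0123
grip_force: 115.4
```

Emit:
servo_tool:
  commands:
    - [0,0,0,0,0,0]
    - [0,0,0,0,0,0]
    - [0,0,0,0,0,0]
    - [0,0,0,0,0,0]
    - [0,0,0,0,0,0]
    - [0,0,0,0,0,0]
    - [0,0,0,0,0,0]
    - [0,0,0,0,0,0]
  jaw: 1
  squeeze: 20

```text
t: 18.38
position: [0.3947, -0.3336, 0.0441]
tcp_rot: [1.0, 0.009, 0.0, 0.0]
force: [-0.5, -0.2, -0.1]
opening: 0.0852
grip_force: 0.0
```

Emit:
servo_tool:
  commands:
    - [0,0,8,0,0,0]
    - [0,0,15,0,0,0]
    - [0,0,25,0,0,0]
    - [0,0,30,0,0,0]
    - [0,0,30,0,0,0]
    - [-20,0,30,0,0,0]
    - [-30,0,20,0,0,0]
    - [-30,0,10,0,0,0]
    - [0,0,0,0,0,0]
    - [0,0,0,0,0,0]

```text
t: 19.62
position: [0.3149, -0.3336, 0.2127]
tcp_rot: [1.0, 0.009, 0.001, 0.0]
force: [0.3, 0.7, -0.7]
opening: 0.0856
grip_force: 0.0
```

Run:
```python
from h import *
s=sense(); print(s['t'],s['position'],s['force'])
c=look('top','a7.png'); d=look('side','b7.png')
a=cv2.resize(c['img'][100:300,200:440],None,fx=1.65,fy=1.65); b=cv2.resize(d['img'][120:350,200:420],(380,a.shape[0])); cv2.imwrite('pics/ab7.png',cv2.convertScaleAbs(np.hstack([a,b]),alpha=1.3))
```

```text
19.625 [ 0.31490117 -0.33364489  0.21271183] [ 0.27869256  0.69569808 -0.68107886]
```

View pics/ab7.png

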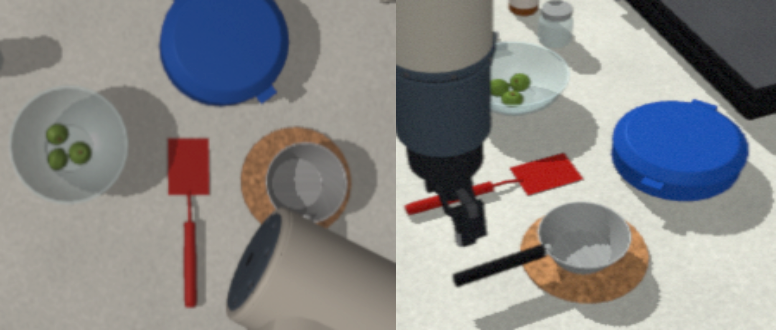

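The pan stands empty on the trivet; its rim centre is at (386,211) in the top image, which fits the trivet centre at (380,210) once its height is allowed for. All three tomatillos are in the bowl, and the gripper is clear.

Run:
```python
from h import *
c=read_camera('top'); print(onz(c,386,211.5,.062)); print(job_done())
```

```text
[ 0.48883182 -0.33287822  0.062     ]
the job is handed in; nothing more can be done
None
```

The job is handed in: all three tomatillos are in the glass bowl, which has not moved, and the empty pan stands upright on the cork trivet, about 4 mm off its middle by the last camera measurement, set down before the gripper let go (last move ended at about 20 s).

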